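Load a transformer to 12 N on a force stand with its coaxial coarse and fine knobs

ROBOT

A 6-joint arm with a two-finger parallel gripper is mounted at the origin on the work surface. World frame = base frame: x ahead of the robot, y to its left, z up, the work surface at z = 0. Lengths are in mm, angles in rad, forces in N, time in s.
With the tool pointing down it reaches from about 275 to 775 mm from the base axis. Payload 14.6 kg.
Tool frame: the origin (TCP) lies on the centre line of the jaws, within the pads' length; the fingertips stand 25 mm ahead of it and the grasp point (between the pads) lies 6 mm ahead of it; z points along the fingers, y is the direction in which the jaws open and shut (so a half turn about z gives the same grasp; the last joint's range is limited). The gripper opens to 85 mm and grips with 20 to 120 N. Pads are 22 mm wide; open, the fingers measure 114 mm over their backs; the gripper's body (76 mm by 85 mm) begins 54 mm behind the grasp point. The pads swing forward as they close: fully open they stand 13 mm farther back than shut.
Start: joints at [1.192, 0.263, -0.048, 1.259, 0, 1.415], TCP at [116.521, 511.909, 256.278] pointing down, gripper open.
Joint ranges: [-2.65, 2.65], [-0.89, 1.7], [-1.18, 1.37], [-2.13, 2.11], [-1.35, 1.29], [-3.14, 3.14]. Speed limits (rad/s): [1.89, 1.89, 2.57, 2.79, 3.14, 3.14].

INTERFACE

Orientations are given as [roll, pitch, yaw] about the fixed x, y, z axes, in that order (R = Rz(yaw) Ry(pitch) Rx(roll)).
In Python, from station import r gives the robot as it stands.
- The arm moves only by the shell command python3 -m crank 'ROWS'. ROWS is a JSON object of lists of equal length, an entry for each row: "claw": the opening, from 0 (shut) to 1 (fully open); "linear": the shift along the tool's x, y, z each as a share of 0.15 m, from -1 to 1, a list of three; "angular": the turn, a rotation vector about the tool's x, y, z each as a share of pi rad, from -1 to 1, a list of three. In form: {"claw": [claw, ...], "linear": [[tx, ty, tz], ...], "angular": [[wx, wy, wz], ...]}. A call has 1 to 5 rows; each row shifts and turns the commanded pose from where the row before left it, along the tool's axes as they then stand; what a row does not reach is not made up. A row lasts 1/12 s, in which the tool goes at most 41.7 mm and 7.16 degrees, less where a joint would pass 70% of its speed; a pose out of reach is approached as far as the arm can. A call with a number of a shift or a turn outside -1 to 1 is refused whole. A call with a gripper value outside its range is refused whole. The fingers move at their own pace and stop on an object; the grip force is fixed at half the most. Time passes only in rows, so rows that do not move let the fingers close. It gives the time, the measured TCP pose, the force and the opening at its end, in the units of the state.
- r.get_obs(): the state, without advancing time (a new reading comes with each control period).
- r.snapshot(name): name is "side" or "top"; returns (picture, depth): 420x560x3 uint8, red, green, blue; 420x560 float32, mm along the optical axis (not along the pixel's ray), 0 where there is no reading.
- r.get_calibration(name): a dict with "fovy" (degrees; the focal length in pixels is half the picture's height over the tangent of half this angle, whatever the lens; pixels are square), "cx", "cy" (the principal point, pixels), "extrinsics" (4x4, takes a point from camera to world coordinates). Camera axes: x right, y down, z forward; pixel columns grow to the right and rows downward; lengths in mm; the calibration is good to about 2 mm. A picture is of the moment at which its call begins. get_calibration takes no time and is no camera call.
- r.finish_job(): hands the job in, once; it reports no verdict.
The state is a dict: "time": time; "joints": joint angles; "qvel": joint speeds; "joint_efforts": joint torques, N m; "ee_pos": TCP position; "tool_rot": TCP orientation; "contact_force": force on the tool from outside, world axes, zero at the start; "moment": the same for the moment, N m; "finger_gap": finger opening in mm.
Only numpy, scipy, OpenCV 4.12 (cv2) and the standard library are available. Lean on these libraries where they do the work, as an engineer would, in place of code of your own. Each camera call takes 0.05 s, during which the arm holds its last target. There are 200 camera calls.

TASK

Preload the potted transformer on the force stand: turn the big outer (coarse) knob clockwise until the gauge's tip has pushed the transformer right up against the backstop and the needle rests in the yellow sector. Then let go of the big knob, leave it alone, and turn the small inner (fine) knob clockwise to bring the needle into the green sector at 12 N, never letting it reach the red. Leave it loaded there with both knobs released, and do not disturb the other things on the bench.

Things in the scene. Friction and masses are not known exactly. Their poses are not given: they have to be found in the camera images.
- coarse_grip (a point): point on the vertical axis shared by both knobs, at the height to grip the big outer (coarse) knob: black ribbed cylinder, 56 mm across, 26 mm high. The point is 9 mm below its flat top, 107 mm above the table. 10 mm of free space under the knob, then a blue gearbox 66 x 70 mm. Axes are the stand's: z up, y = the way the tip advances
- fine_grip (a point): point on the same vertical axis at the height to grip the small inner (fine) knob: aluminium ribbed cylinder, 26 mm across, 30 mm high, standing on top of the big knob. The point is 8 mm below its top, 22 mm above the big knob's top, 138 mm above the table
- coarse_knob (a joint): angle of the big outer knob, rad; starts at 0 to 0.8, grows clockwise seen from above, end stop at 3.6. It drives the gauge and its tip towards the transformer, 8 mm per rad (7 to 20 mm are needed until the transformer meets the backstop); after that it adds about 24 N per rad. About 0.35 N m of friction: stays where it is left
- fine_knob (a joint): angle of the small inner knob, rad; starts at 0, its backed-off end stop, grows clockwise seen from above, up to 6.0. It drives the backstop towards the gauge, 1.33 mm per rad: with the transformer held between tip and backstop it adds about 4 N per rad. About 0.06 N m of friction: stays where it is left
- needle (a joint): angle of the black needle on the white dial (65 mm across, facing up) of the grey force gauge: 0.15 rad per newton of push at the tip, clockwise from above; at 0 it points to the knobs' side (the stand's -x). Sectors: yellow 5 to 8 N (0.75 to 1.2 rad), green 10 to 14 N (1.5 to 2.1 rad), red from 17 N (2.55 rad)
- plunger: the gauge's sprung pushing tip: brass disc 16 mm across on a steel rod; origin in the middle of its front face, y = the direction it pushes. Spring of 3 N per mm, 7 mm of travel into the gauge (then solid)
- transformer: potted transformer, black block 46 (x) x 50 (y, along the push) x 48 mm high, copper plate on top, about 0.2 kg, loose in a cradle with 3 mm of side play; origin mid-underside, so the pushed face is 25 mm before it (-y). The steel backstop plate behind it is set differently each time, 2 to 11 mm away. While it slides the needle shows up to 3.5 N; against the backstop it climbs steadily
- spool: bystander: copper wire spool with plywood flanges, 64 mm across, 42 mm high, origin under its middle; leave alone
- boards: bystander: stack of three green circuit boards on brass posts, 70 x 90 x 42 mm, origin under its middle; leave alone
- parts_bin: bystander: open blue bin 90 x 110 x 50 mm, origin under its middle; leave alone
- driver: bystander: red-handled screwdriver 170 mm long lying on the bench, origin under its middle; leave alone
There are look-alikes about, which are no part of the job. What is shaped like the transformer but purple or turquoise is not meant.

How it is judged:
By the outcome, as a careful person would: the job done as asked, in the order asked, and still so for the second after the job is handed in, with the robot touching nothing.
It also fails if it takes over 70 s, if anything falls off the work surface, if the arm or the gripper's body presses on something with over 40 N, if the wrist force passes 120 N, or if a joint passes its speed limit or range.

## Working session

There is one attempt and no reset: what is moved stays moved. The work goes in short steps, Python scripts to look and compute and a shell command to move; the robot and the scene stay as the last step left them, time stands still between calls to the robot, and variables do not carry over. Pictures are saved under pics/ and viewed, about 8 in all and at most 12, crops included, and the job is handed in when it is done.

```bash
mkdir -p pics; cat > h.py <<'E'
import numpy as np,cv2
from station import r
def cal(n):
    c=r.get_calibration(n);f=210/np.tan(np.radians(c["fovy"])/2);return f,c["cx"],c["cy"],np.array(c["extrinsics"])
def ray(n,u,v,z):
    f,cx,cy,T=cal(n);d=T[:3,:3]@np.array([(u-cx)/f,(v-cy)/f,1]);o=T[:3,3];return o+d*(z-o[2])/d[2]
def pt(n,u,v,dep):
    f,cx,cy,T=cal(n);return (T@np.array([(u-cx)/f*dep,(v-cy)/f*dep,dep,1]))[:3]
def cloud(n,D):
    f,cx,cy,T=cal(n);v,u=np.mgrid[:420,:560];P=np.stack([(u-cx)/f*D,(v-cy)/f*D,D],-1);return P@T[:3,:3].T+T[:3,3]
def save(n,tag):
    p,d=r.snapshot(n);cv2.imwrite(f"pics/{tag}.png",p[...,::-1]);np.save(f"pics/{tag}.npy",d);return p,d
E
python3 - <<'E'
from h import *
p,d=save("top","t0");p2,d2=save("side","s0")
cv2.imwrite("pics/both.png",np.vstack([p,p2])[...,::-1][:, :])
for n in("top","side"): print(n,cal(n))
print(r.get_obs())
E
```

```text
top (np.float64(425.5692578461884), 278.2713370533953, 209.4204529683375, array([[-2.71846220e-04, -9.97314883e-01,  7.32321621e-02,
         5.18074225e+02],
       [-9.99846989e-01,  1.55195796e-03,  1.74238492e-02,
         1.78343110e+01],
       [-1.74907173e-02, -7.32162202e-02, -9.97162705e-01,
         1.17318252e+03],
       [ 0.00000000e+00,  0.00000000e+00,  0.00000000e+00,
         1.00000000e+00]]))
side (np.float64(466.89011582864333), 276.70371035141534, 205.14909000279323, array([[-9.76617826e-01, -1.39948127e-01,  1.63193578e-01,
         4.04179930e+02],
       [-2.14817099e-01,  6.65064132e-01, -7.15222563e-01,
         8.68564403e+02],
       [-8.44013719e-03, -7.33555875e-01, -6.79576737e-01,
         9.05889342e+02],
       [ 0.00000000e+00,  0.00000000e+00,  0.00000000e+00,
         1.00000000e+00]]))
{'time': 0.1, 'joints': array([ 1.19169979e+00,  2.63466435e-01, -4.88317962e-02,  1.25941484e+00,
       -7.05571798e-06,  1.41549451e+00]), 'qvel': array([ 0.00025932, -0.00028927,  0.00110464,  0.00065633,  0.00085745,
       -0.00016862]), 'joint_efforts': array([ 1.47687813e-03, -6.38575959e+01,  3.85064328e+01,  9.99310490e-03,
       -1.79941944e-04, -6.95555741e-06]), 'ee_pos': array([116.44233577, 511.70652971, 255.8929632 ]), 'tool_rot': array([-3.14068585e+00, -1.34830358e-04,  2.91779787e+00]), 'contact_force': array([0.05896989, 0.37234763, 0.0364518 ]), 'moment': array([-0.03707586,  0.00159345, -0.01531083]), 'finger_gap': 85.29392269322553}
```

View pics/t0.png

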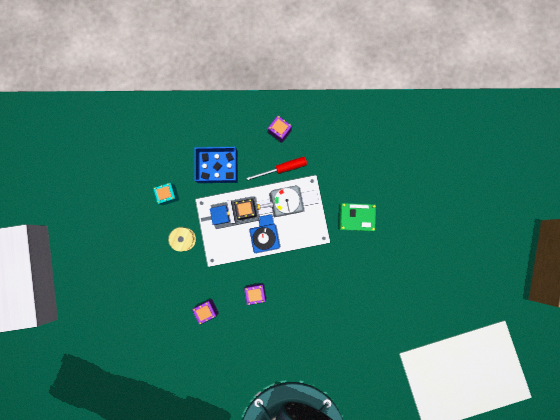

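View pics/s0.png

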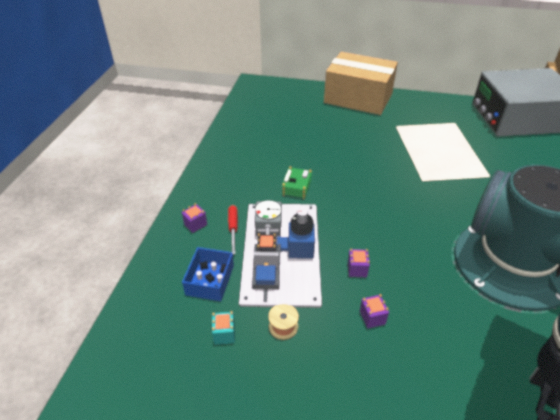

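```bash
python3 - <<'E'
from h import *
p=cv2.imread("pics/t0.png");D=np.load("pics/t0.npy");C=cloud("top",D)
cv2.imwrite("pics/z0.png",cv2.resize(p[165:275,185:345],None,fx=5,fy=5,interpolation=cv2.INTER_CUBIC))
z=C[...,2]
m=np.zeros(z.shape,bool);m[215:260,240:295]=1
for lo,hi in((108,124),(138,154)):
    k=m&(z>lo)&(z<hi);q=C[k];(c,rad)=cv2.minEnclosingCircle(q[:,:2].astype(np.float32));print(lo,k.sum(),q.mean(0),q.min(0),q.max(0),c,rad)
p2=cv2.imread("pics/s0.png");D2=np.load("pics/s0.npy");C2=cloud("side",D2);z=C2[...,2]
m=np.zeros(z.shape,bool);m[195:260,280:330]=1
for lo,hi in((108,124),(138,154)):
    k=m&(z>lo)&(z<hi);q=C2[k];(c,rad)=cv2.minEnclosingCircle(q[:,:2].astype(np.float32));print('side',lo,k.sum(),q.mean(0),c,rad)
# base plate
w=(p.min(-1)>190).astype(np.uint8);w[:165]=0;w[275:]=0;w[:,:185]=0;w[:,345:]=0
cn=max(cv2.findContours(w,0,2)[0],key=cv2.contourArea);b=cv2.boxPoints(cv2.minAreaRect(cn))
for a in b: print(a,ray("top",*a,5))
E
```

```text
108 306 [524.60329226  72.19230274 115.30959302] [497.46675136  44.487391   109.65830013] [552.10583439  99.49098525 120.93640989] (524.1229248046875, 72.49578857421875) 28.35014533996582
138 90 [524.56172973  72.51202797 145.41428413] [512.47287147  60.53778702 141.03542129] [536.57268869  84.89788186 149.76764196] (524.7938232421875, 72.50689697265625) 12.60171890258789
side 108 250 [522.96942319  85.01961394 114.23858324] (523.9450073242188, 76.72435760498047) 29.00455093383789
side 138 84 [524.02636778  78.0897581  143.55738055] (524.1902465820312, 76.70150756835938) 14.205364227294922
[194.61539 199.0769 ] [632.9270143  269.77329505   5.        ]
[316.15384 174.76923] [699.77212571 -66.54122307   5.        ]
[329.6154  242.07693] [ 514.20243529 -102.00342891    5.        ]
[208.07693 266.3846 ] [448.01477257 230.2184082    5.        ]
```

View pics/z0.png

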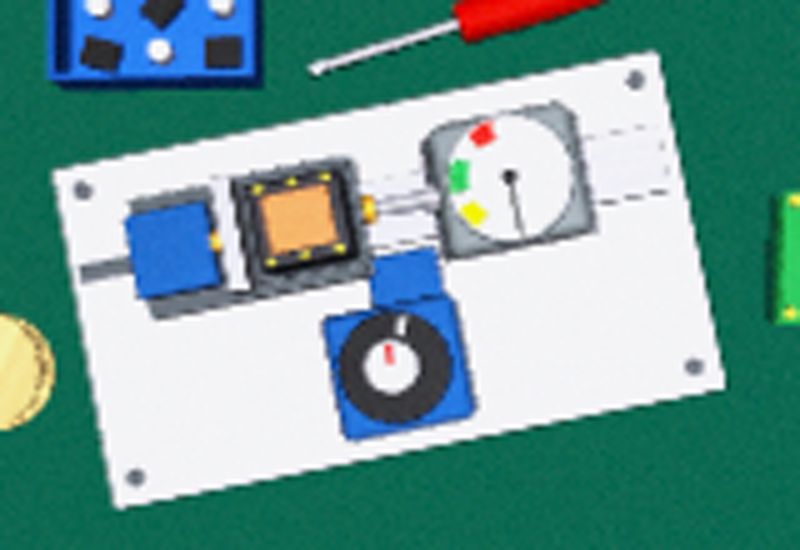

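```bash
for i in 1 2 3; do :; done
python3 -m crank '{"claw":[1,1,1,1,1],"linear":[[-0.165,-0.112,0],[-0.165,-0.112,0],[-0.165,-0.112,0],[-0.165,-0.112,0],[-0.165,-0.112,0]],"angular":[[0,0,0],[0,0,0],[0,0,0],[0,0,0],[0,0,0]]}'
python3 -m crank '{"claw":[1,1,1,1,1],"linear":[[-0.165,-0.112,0],[-0.165,-0.112,0],[-0.165,-0.112,0],[-0.165,-0.112,0],[-0.165,-0.112,0]],"angular":[[0,0,0],[0,0,0],[0,0,0],[0,0,0],[0,0,0]]}'
python3 - <<'E'
from h import *
C=cloud("top",np.load("pics/t0.npy"));a=0.196;o=np.array([524.4,73.5])
q=C.reshape(-1,3);d=q[:,:2]-o;X=d@[np.cos(a),np.sin(a)];Y=d@[-np.sin(a),np.cos(a)]
for y0 in range(-90,100,15):
    print(y0,[ (lambda s:int(s.max()) if s.size else -1)(q[(X>=x)&(X<x+12)&(Y>=y0)&(Y<y0+15),2]) for x in range(-60,130,12)])
E
```

```text
time: 0.52
ee_pos: [219.1, 401.3, 256.1]
tool_rot: [-3.141, -0.0, 2.918]
contact_force: [0.4, 0.2, 0.9]
finger_gap: 85.2
time: 0.93
ee_pos: [321.2, 291.8, 256.2]
tool_rot: [-3.141, -0.0, 2.918]
contact_force: [0.8, 1.5, -0.1]
finger_gap: 85.8
-90 [3, 14, 16, 16, 15, 14, 15, 15, 16, 82, 84, 86, 82, 82, 82, 14]
-75 [4, 15, 15, 15, 15, 16, 16, 15, 15, 83, 81, 83, 85, 83, 82, 15]
-60 [2, 13, 15, 1173, 14, 15, 16, 15, 16, 80, 84, 83, 83, 83, 81, 14]
-45 [8, 14, 82, 82, 80, 80, 85, 81, 23, 75, 78, 80, 80, 78, 76, 16]
-30 [2, 13, 83, 117, 118, 118, 119, 85, 31, 31, 34, 61, 59, 25, 15, 14]
-15 [2, 14, 116, 145, 149, 149, 144, 118, 33, 33, 28, 62, 65, 27, 17, 14]
0 [3, 15, 115, 120, 147, 148, 120, 117, 31, 44, 79, 79, 80, 80, 42, 15]
15 [6, 15, 81, 117, 119, 118, 116, 83, 16, 46, 86, 85, 84, 86, 44, 14]
30 [4, 15, 77, 79, 80, 78, 82, 81, 15, 42, 84, 81, 82, 84, 46, 15]
45 [4, 15, 16, 15, 16, 14, 16, 16, 16, 45, 82, 82, 83, 83, 45, 13]
60 [4, 13, 14, 15, 15, 17, 14, 14, 14, 80, 78, 80, 83, 81, 78, 13]
75 [4, 16, 15, 14, 18, 17, 18, 17, 14, 75, 76, 77, 77, 78, 77, 16]
90 [4, 14, 14, 15, 16, 16, 15, 15, 15, 36, 56, 55, 55, 54, 31, 15]
```

```bash

python3 -m crank '{"claw":[1,1,1,1,1],"linear":[[-0.165,-0.112,0],[-0.165,-0.112,0],[-0.165,-0.112,0],[-0.165,-0.112,0],[-0.165,-0.112,0]],"angular":[[0,0,0],[0,0,0],[0,0,0],[0,0,0],[0,0,0]]}'
python3 -m crank '{"claw":[1,1,1,1,1],"linear":[[-0.165,-0.112,0],[-0.165,-0.112,0],[-0.165,-0.112,0],[-0.165,-0.112,0],[-0.165,-0.112,0]],"angular":[[0,0,0],[0,0,0],[0,0,0],[0,0,0],[0,0,0]]}'
python3 -m crank '{"claw":[1,1,1,1,1],"linear":[[0,0,0.06],[0,0,0.06],[0,0,0.06],[0,0,0.06],[0,0,0.06]],"angular":[[0,0,-0.038],[0,0,-0.038],[0,0,-0.038],[0,0,-0.038],[0,0,-0.038]]}'
python3 -m crank '{"claw":[1,1,1],"linear":[[0,0,0.0],[0,0,0.0],[0,0,0]],"angular":[[0,0,-0.038],[0,0,-0.038],[0,0,0]]}'
python3 - <<'E'
from h import *
print(r.get_obs()["joints"]);p,d=save("top","t1")
cv2.imwrite("pics/z1.png",cv2.resize(p[165:275,185:345],None,fx=5,fy=5,interpolation=cv2.INTER_CUBIC)[...,::-1])
o=r.get_obs();y=o["tool_rot"][2];e=np.array([524.4,73.8])-o["ee_pos"][:2];print(o["ee_pos"],y,e@[np.cos(y),np.sin(y)]/150,e@[np.sin(y),-np.cos(y)]/150)
E
```

```text
time: 1.35
ee_pos: [423.3, 182.4, 256.2]
tool_rot: [-3.141, -0.0, 2.918]
contact_force: [0.9, 0.5, 0.6]
finger_gap: 85.6
time: 1.77
ee_pos: [525.3, 73.1, 256.0]
tool_rot: [-3.142, -0.001, 2.918]
contact_force: [0.4, 0.2, 0.7]
finger_gap: 85.3
time: 2.18
ee_pos: [524.5, 74.3, 210.5]
tool_rot: [3.141, -0.001, -2.763]
contact_force: [0.2, 0.7, -0.0]
finger_gap: 85.3
time: 2.43
ee_pos: [524.4, 74.4, 210.9]
tool_rot: [3.141, -0.001, -2.524]
contact_force: [0.3, 0.5, -0.0]
finger_gap: 85.6
[-1.29475350e-02  2.89488746e-01 -1.35384785e-01  1.14679994e+00
  2.43246540e-05 -6.30568325e-01]
[524.47538457  74.44629179 211.05097747] -2.531607565739636 0.0028801406034848183 -0.0032436857501085318
```

View pics/z1.png

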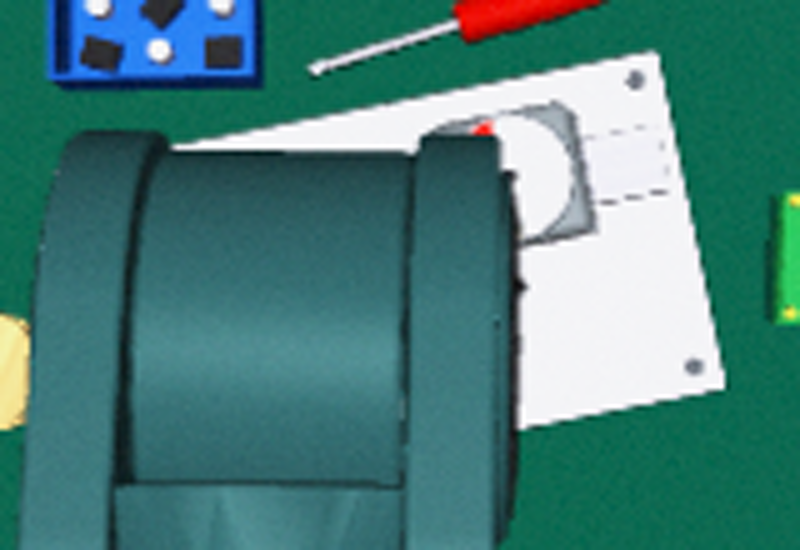

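```bash
python3 - <<'E'
from h import *
p,d=save("side","s1")
a=cv2.resize(p[180:300,220:340],(600,600),interpolation=cv2.INTER_CUBIC)
cv2.imwrite("pics/z2.png",np.hstack([a,])[...,::-1])
E
```

```text
(no output)
```

View pics/z2.png

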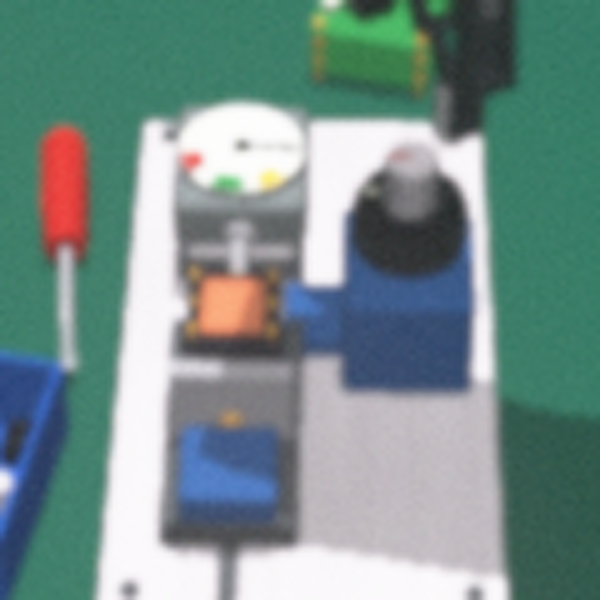

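```bash
cat >> h.py <<'E'
A=0.196
def needle(tag=None):
    p,_=r.snapshot("side")
    if tag: cv2.imwrite(f"pics/{tag}.png",cv2.resize(p[180:300,220:340],(600,600),interpolation=cv2.INTER_CUBIC)[...,::-1])
    f,cx,cy,T=cal("side");R=np.linalg.inv(T)
    # rectified patch on plane z=82, stand axes, 0.5 mm/px; origin near dial
    o=np.array([524.4,73.8]);ex=np.array([np.cos(A),np.sin(A)]);ey=np.array([-np.sin(A),np.cos(A)])
    X,Y=np.meshgrid(np.arange(40,150,.5),np.arange(-110,10,.5))
    W=np.stack([o[0]+X*ex[0]+Y*ey[0],o[1]+X*ex[1]+Y*ey[1],np.full(X.shape,82.)],-1)
    c=W@R[:3,:3].T+R[:3,3]
    im=cv2.remap(p,(c[...,0]/c[...,2]*f+cx).astype(np.float32),(c[...,1]/c[...,2]*f+cy).astype(np.float32),cv2.INTER_CUBIC)
    if tag: cv2.imwrite(f"pics/{tag}r.png",cv2.resize(im[::-1],None,fx=2,fy=2)[...,::-1])
    return im,X,Y
def read(tag=None):
    im,X,Y=needle(tag)
    w=(im.min(-1)>165).astype(np.uint8);w=cv2.morphologyEx(w,cv2.MORPH_OPEN,np.ones((5,5)))
    cn=max((k for k in cv2.findContours(w,0,2)[0] ),key=lambda k:cv2.contourArea(k) if 55<X[0,int(k[:,0,0].mean())]<130 else 0)
    h=cv2.convexHull(cn);(u,v),rad=cv2.minEnclosingCircle(h);
    g=im.max(-1).astype(np.float32)
    th=np.arange(-.5,3.4,.02);rr=np.arange(8,24,.5)
    # angle th: 0 -> -x, clockwise from above (-x -> +y -> +x)
    def prof(u,v): return cv2.remap(g,(u-2*rr*np.cos(th)[:,None]).astype(np.float32),(v+2*rr*np.sin(th)[:,None]).astype(np.float32),1).mean(1)
    s=prof(u,v);i=s.argmin();wt=np.clip(np.median(s)-s,0,None)*(abs(th-th[i])<.3)
    a=(wt*th).sum()/wt.sum()
    print("centre",X[0,int(u)],Y[int(v),0],"rad",rad/2,"needle",round(a,3),"N",round(a/.15,2),"dark",s.min().round(),np.median(s))
    return a
E
python3 -m crank '{"claw":[1,1,1,1,1],"linear":[[0,0,0.13],[0,0,0.13],[0,0,0.13],[0,0,0.13],[0,0,0.13]],"angular":[[0,0,0],[0,0,0],[0,0,0],[0,0,0],[0,0,0]]}'
python3 -m crank '{"claw":[0,0,0,0,0],"linear":[[0,0,0],[0,0,0],[0,0,0],[0,0,0],[0,0,0]],"angular":[[0,0,0],[0,0,0],[0,0,0],[0,0,0],[0,0,0]]}'
python3 -m crank '{"claw":[0,0,0,0,0],"linear":[[0,0,0],[0,0,0],[0,0,0],[0,0,0],[0,0,0]],"angular":[[0,0,0],[0,0,0],[0,0,0],[0,0,0],[0,0,0]]}'
python3 - <<'E'
from h import *
read("n1")
im=cv2.imread("pics/n1.png");im2=cv2.imread("pics/n1r.png");print(im2.shape)
c=np.zeros((600,800,3),np.uint8);c[:360,:360]=cv2.resize(im,(360,360));c[:480,360:800]=im2;cv2.imwrite("pics/n1c.png",c)
E
```

```text
time: 2.95
ee_pos: [524.6, 74.4, 113.0]
tool_rot: [-3.141, 0.0, -2.534]
contact_force: [0.0, -0.5, 0.3]
finger_gap: 85.6
time: 3.37
ee_pos: [525.5, 73.4, 115.4]
tool_rot: [-3.138, 0.0, -2.532]
contact_force: [0.1, -8.2, -1.0]
finger_gap: 54.5
time: 3.78
ee_pos: [525.5, 73.3, 115.4]
tool_rot: [-3.138, 0.0, -2.532]
contact_force: [-0.5, -10.1, -0.8]
finger_gap: 54.4
centre 88.0 -41.5 rad 70.02593994140625 needle 1.706 N 11.37 dark 135.0 159.94217
(480, 440, 3)
```

View pics/n1c.png

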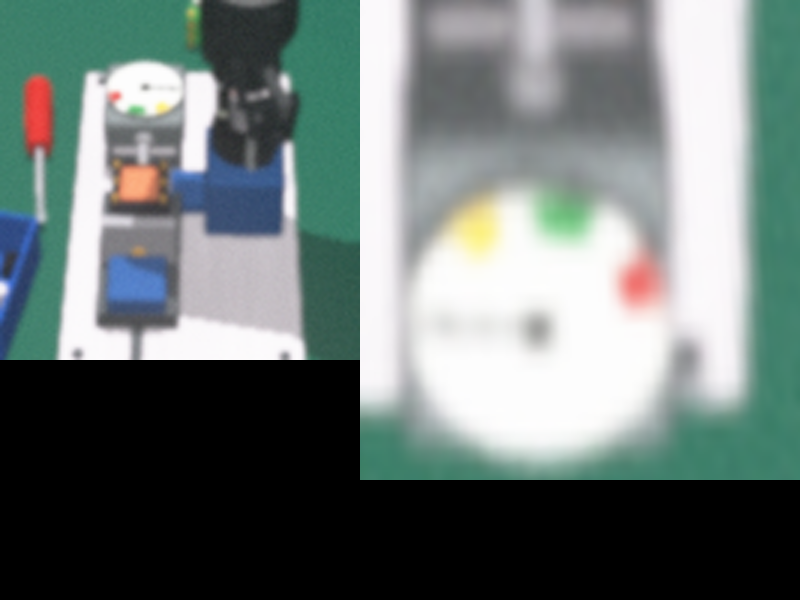

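```bash
cat >> h.py <<'E'
def cen(m): ys,xs=np.nonzero(m);return np.median(xs),np.median(ys),len(xs)
def read(tag=None):
    im,X,Y=needle(tag);H=cv2.cvtColor(im,cv2.COLOR_RGB2HSV).astype(int);h,s,v=H[...,0],H[...,1],H[...,2]
    red=((h<10)|(h>170))&(s>110)&(v>150)&(X>95)
    yel=(h>20)&(h<35)&(s>80)&(v>150)&(X<95)
    c=cen(red);xr,yr=40+c[0]/2,-110+c[1]/2
    c2=cen(yel) if yel.any() else (0,0,0)
    cx,cy=xr-25.2,yr-11.2
    g=im.max(-1).astype(np.float32);th=np.arange(-.5,3.6,.02);rr=np.arange(8,19,.5)
    u,w=(cx-40)*2,(cy+110)*2
    S=cv2.remap(g,(u-2*rr*np.cos(th)[:,None]).astype(np.float32),(w+2*rr*np.sin(th)[:,None]).astype(np.float32),1).mean(1)
    i=S.argmin();b=np.median(S);wt=np.clip(b-S-.3*(b-S[i]),0,None)*(abs(th-th[i])<.3);a=(wt*th).sum()/wt.sum()
    o=r.get_obs();print("centre",cx,cy,"red n",c[2],"yel",40+c2[0]/2,-110+c2[1]/2,"needle",round(a,3),"N",round(a/.15,2),"contrast",(b-S[i]).round(),"yaw",o["tool_rot"][2].round(3),"j6",o["joints"][5].round(3),"M",o["moment"].round(2),"t",o["time"])
E
python3 -c "from h import *;read()"
python3 -m crank '{"claw":[0,0,0,0,0],"linear":[[0,-0.01,0],[0,0,0],[0,0,0],[0,0,0],[0,0,0]],"angular":[[0,0,0],[0,0,0.0375],[0,0,0.0375],[0,0,0.0375],[0,0,0]]}'
python3 -c "from h import *;read()"
```

```text
centre 84.3 -72.2 red n 108 yel 69.0 -47.0 needle 0.016 N 0.11 contrast 18.0 yaw -2.532 j6 -0.623 M [-1.75 -0.12 -0.21] t 3.8833
time: 4.3
ee_pos: [525.9, 72.7, 115.3]
tool_rot: [-3.14, 0.001, -2.893]
contact_force: [-4.3, -4.1, 5.2]
finger_gap: 54.3
centre 84.3 -69.7 red n 73 yel 69.0 -44.5 needle -0.021 N -0.14 contrast 24.0 yaw -2.887 j6 -0.27 M [-0.94  0.68 -0.37] t 4.35
```

```bash
python3 -m crank '{"claw":[0,0,0,0],"linear":[[0,0,0],[0,0,0],[0,0,0],[0,0,0]],"angular":[[0,0,0.0375],[0,0,0.0375],[0,0,0.0375],[0,0,0]]}'
python3 -c "from h import *;read()"
```

```text
time: 4.68
ee_pos: [525.9, 72.2, 115.3]
tool_rot: [-3.139, 0.002, 3.037]
contact_force: [-4.0, -9.8, 5.3]
finger_gap: 54.0
centre 84.3 -66.7 red n 73 yel 69.0 -41.5 needle -0.016 N -0.11 contrast 33.0 yaw 3.042 j6 0.083 M [-1.78  0.69 -0.33] t 4.7333
```

```bash
python3 -m crank '{"claw":[0,0,0],"linear":[[0,0,0],[0,0,0],[0,0,0]],"angular":[[0,0,0.0375],[0,0,0.0375],[0,0,0]]}'
python3 -c "from h import *;read()"
```

```text
time: 4.98
ee_pos: [525.8, 71.8, 115.4]
tool_rot: [-3.139, 0.002, 2.801]
contact_force: [-2.7, -11.4, 5.8]
finger_gap: 54.3
centre 84.55 -64.7 red n 102 yel 69.0 -39.5 needle 0.015 N 0.1 contrast 18.0 yaw 2.806 j6 0.319 M [-2.33  0.84 -0.34] t 5.0333
```

```bash
python3 -m crank '{"claw":[0,0,0],"linear":[[0.003,-0.012,0],[0,0,0],[0,0,0]],"angular":[[0,0,0.0375],[0,0,0.0375],[0,0,0]]}'
python3 -c "from h import *;read()"
```

```text
time: 5.28
ee_pos: [525.6, 71.3, 115.4]
tool_rot: [3.141, 0.003, 2.568]
contact_force: [2.1, -2.6, 6.4]
finger_gap: 54.3
centre 84.3 -62.7 red n 109 yel 69.5 -38.0 needle 0.08 N 0.53 contrast 20.0 yaw 2.576 j6 0.547 M [-0.79  0.07 -0.35] t 5.3333
```

```bash
python3 -m crank '{"claw":[0,0,0],"linear":[[0,0,0],[0,0,0],[0,0,0]],"angular":[[0,0,0.03],[0,0,0.03],[0,0,0]]}'
python3 -c "from h import *;read()"
```

```text
time: 5.58
ee_pos: [525.4, 71.1, 115.3]
tool_rot: [3.141, 0.003, 2.385]
contact_force: [-0.9, -5.3, 9.7]
finger_gap: 54.6
centre 84.3 -61.95 red n 68 yel 69.0 -36.0 needle 0.167 N 1.11 contrast 28.0 yaw 2.389 j6 0.734 M [-1.2   0.32 -0.33] t 5.6333
```

```bash
python3 -m crank '{"claw":[0,0],"linear":[[0,0,0],[0,0,0]],"angular":[[0,0,0.0375],[0,0,0]]}'
python3 -c "from h import *;read()"
```

```text
time: 5.8
ee_pos: [525.3, 71.0, 115.3]
tool_rot: [3.141, 0.003, 2.266]
contact_force: [-2.0, -6.1, 10.0]
finger_gap: 54.4
centre 84.3 -60.2 red n 79 yel 69.5 -35.5 needle 0.091 N 0.6 contrast 22.0 yaw 2.27 j6 0.853 M [-1.45  0.53 -0.28] t 5.85
```

```bash
python3 -m crank '{"claw":[0,0],"linear":[[0,0,0],[0,0,0]],"angular":[[0,0,0.0375],[0,0,0]]}'
python3 -c "from h import *;read('n2')"
```

```text
time: 6.02
ee_pos: [525.1, 70.9, 115.3]
tool_rot: [3.141, 0.003, 2.148]
contact_force: [-1.7, -6.7, 12.1]
finger_gap: 54.1
centre 84.8 -59.2 red n 110 yel 69.0 -34.5 needle 0.109 N 0.73 contrast 22.0 yaw 2.153 j6 0.97 M [-1.53  0.75 -0.32] t 6.0667
```

View pics/n2.png

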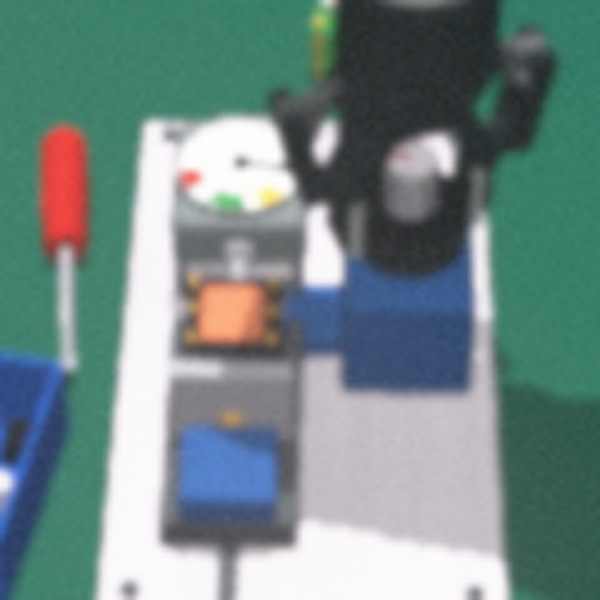

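```bash
python3 -m crank '{"claw":[0,0,0],"linear":[[0,0,0],[0,0,0],[0,0,0]],"angular":[[0,0,0.0375],[0,0,0.02],[0,0,0]]}'
python3 -c "from h import *;read()"
```

```text
time: 6.32
ee_pos: [524.9, 70.8, 115.3]
tool_rot: [3.141, 0.003, 1.97]
contact_force: [-2.9, -8.0, 12.8]
finger_gap: 53.9
centre 84.3 -58.2 red n 91 yel 69.0 -33.0 needle 0.148 N 0.99 contrast 29.0 yaw 1.973 j6 1.15 M [-1.67  1.12 -0.38] t 6.3667
```

```bash
python3 -m crank '{"claw":[0,0],"linear":[[0,0,0],[0,0,0]],"angular":[[0,0,0.0375],[0,0,0]]}'
python3 -c "from h import *;read()"
```

```text
time: 6.53
ee_pos: [524.7, 70.8, 115.3]
tool_rot: [3.141, 0.003, 1.849]
contact_force: [-4.9, -9.7, 14.1]
finger_gap: 54.4
centre 84.3 -57.2 red n 92 yel 69.5 -32.5 needle 0.114 N 0.76 contrast 26.0 yaw 1.854 j6 1.269 M [-1.8   1.29 -0.3 ] t 6.5833
```

```bash
python3 -m crank '{"claw":[0,0,0],"linear":[[-0.008,-0.007,-0.012],[0,0,0],[0,0,0]],"angular":[[0,0,0.0375],[0,0,0],[0,0,0]]}'
python3 -c "from h import *;read()"
```

```text
time: 6.83
ee_pos: [524.3, 70.5, 115.6]
tool_rot: [3.141, -0.001, 1.738]
contact_force: [6.6, 2.5, -14.8]
finger_gap: 53.6
centre 84.55 -56.2 red n 84 yel 69.0 -31.0 needle 0.359 N 2.39 contrast 28.0 yaw 1.739 j6 1.382 M [ 0.38 -1.13 -0.37] t 6.8833
```

```bash
python3 -m crank '{"claw":[0,0],"linear":[[0,0,0],[0,0,0]],"angular":[[0,0,0.0375],[0,0,0]]}'
python3 -c "from h import *;read()"
```

```text
time: 7.05
ee_pos: [524.2, 70.5, 115.6]
tool_rot: [3.141, -0.001, 1.614]
contact_force: [5.7, 1.8, -13.9]
finger_gap: 53.8
centre 84.3 -55.7 red n 77 yel 69.5 -31.5 needle 0.827 N 5.52 contrast 25.0 yaw 1.619 j6 1.502 M [ 0.29 -0.97 -0.31] t 7.1
```

```bash
python3 -m crank '{"claw":[0,0],"linear":[[0,0,0],[0,0,0]],"angular":[[0,0,0.0375],[0,0,0]]}'
python3 -c "from h import *;read('n3')"
```

```text
time: 7.27
ee_pos: [524.0, 70.5, 115.6]
tool_rot: [-3.142, -0.001, 1.497]
contact_force: [5.2, 1.6, -13.4]
finger_gap: 54.1
centre 84.55 -54.7 red n 86 yel 70.0 -29.5 needle 1.217 N 8.11 contrast 22.0 yaw 1.503 j6 1.618 M [ 0.47 -0.78 -0.24] t 7.3167
```

```bash
python3 -m crank '{"claw":[0,0,0],"linear":[[0,0,0],[0,0,0],[0,0,0]],"angular":[[0,0,-0.022],[0,0,0],[0,0,0]]}'
python3 -c "from h import *;read('n4')"
```

```text
time: 7.57
ee_pos: [524.1, 70.5, 115.6]
tool_rot: [3.141, -0.001, 1.576]
contact_force: [5.7, 2.6, -13.3]
finger_gap: 54.0
centre 84.3 -55.2 red n 80 yel 69.5 -31.0 needle 0.957 N 6.38 contrast 34.0 yaw 1.575 j6 1.545 M [ 0.43 -0.91  0.4 ] t 7.6167
```

View pics/n4.png

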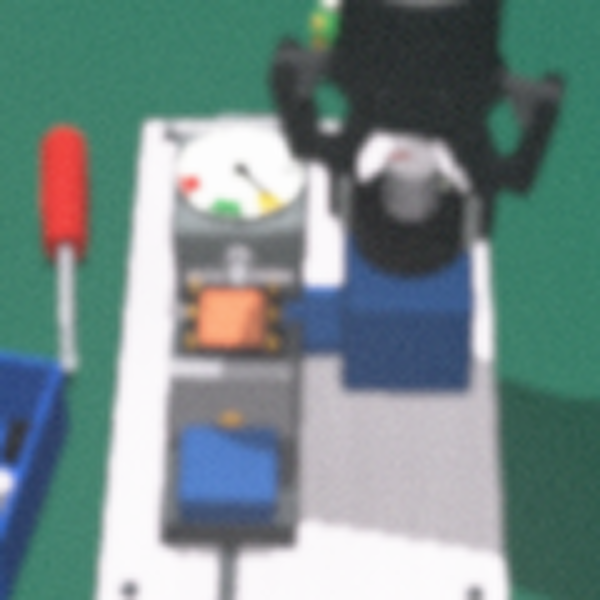

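```bash
python3 -m crank '{"claw":[1,1,1,1,1],"linear":[[0,0,0],[0,0,0],[0,0,0],[0,0,0],[0,0,0]],"angular":[[0,0,0],[0,0,0],[0,0,0],[0,0,0],[0,0,0]]}'
python3 -m crank '{"claw":[1,1,1,1,1],"linear":[[0,0,-0.07],[0,0,-0.07],[0,0,-0.07],[0,0,0],[0,0,0]],"angular":[[0,0,0],[0,0,0],[0,0,0],[0,0,-0.0375],[0,0,-0.0375]]}'
python3 -m crank '{"claw":[1,1,1,1,1],"linear":[[0,0,0],[0,0,0],[0,0,0],[0,0,0],[0,0,0]],"angular":[[0,0,-0.0375],[0,0,-0.0375],[0,0,-0.0375],[0,0,-0.0375],[0,0,0]]}'
python3 - <<'E'
from h import *
read("n5")
o=r.get_obs();y=o["tool_rot"][2];e=np.array([524.2,71.5])-o["ee_pos"][:2];print(o["ee_pos"],y,e@[np.cos(y),np.sin(y)]/150,e@[np.sin(y),-np.cos(y)]/150)
E
```

```text
time: 8.03
ee_pos: [523.9, 70.2, 115.9]
tool_rot: [3.141, 0.0, 1.57]
contact_force: [-0.4, 0.7, 0.0]
finger_gap: 85.5
time: 8.45
ee_pos: [524.2, 70.2, 147.9]
tool_rot: [3.14, 0.0, 1.81]
contact_force: [-0.2, -0.2, -0.2]
finger_gap: 85.4
time: 8.87
ee_pos: [523.8, 70.2, 147.2]
tool_rot: [3.142, 0.0, 2.282]
contact_force: [-0.1, -0.4, 0.2]
finger_gap: 85.1
centre 84.3 -55.2 red n 79 yel 69.5 -31.0 needle 0.956 N 6.37 contrast 33.0 yaw 2.274 j6 0.847 M [ 0.05 -0.03  0.01] t 8.9167
[523.81123864  70.18331887 147.20426109] 2.274013551781584 0.005019445727976385 0.007653324019565463
```

```bash
python3 -m crank '{"claw":[1,0,0,0,0],"linear":[[0.005,0.0077,0],[0,0,0],[0,0,0],[0,0,0],[0,0,0]],"angular":[[0,0,0],[0,0,0],[0,0,0],[0,0,0],[0,0,0]]}'
python3 -m crank '{"claw":[0,0,0,0,0],"linear":[[0,0,0],[0,0,0],[0,0,0],[0,0,0],[0,0,0]],"angular":[[0,0,0],[0,0,0],[0,0,0],[0,0,0],[0,0,0]]}'
python3 -c "from h import *;read('n6')"
```

```text
time: 9.33
ee_pos: [524.1, 71.5, 147.1]
tool_rot: [-3.142, -0.0, 2.275]
contact_force: [0.4, 0.7, -0.1]
finger_gap: 38.7
time: 9.75
ee_pos: [524.5, 71.7, 147.4]
tool_rot: [3.141, 0.0, 2.275]
contact_force: [0.6, 3.7, 5.7]
finger_gap: 24.2
centre 84.3 -55.2 red n 81 yel 69.5 -31.0 needle 0.953 N 6.35 contrast 34.0 yaw 2.275 j6 0.848 M [ 0.71 -0.13 -0.09] t 9.8
```

```bash
python3 -m crank '{"claw":[0,0,0,0],"linear":[[0,0,0],[0,0,0],[0,0,0],[0,0,0]],"angular":[[0,0,0.03],[0,0,0.03],[0,0,0.03],[0,0,0]]}'
python3 -c "from h import *;read('n7')"
```

```text
time: 10.13
ee_pos: [524.4, 71.7, 147.4]
tool_rot: [3.141, -0.0, 1.986]
contact_force: [-0.3, 3.4, 5.7]
finger_gap: 24.1
centre 84.3 -55.2 red n 73 yel 69.5 -30.5 needle 1.119 N 7.46 contrast 28.0 yaw 1.991 j6 1.132 M [ 0.59  0.01 -0.07] t 10.1833
```

```bash
python3 -m crank '{"claw":[0,0,0,0,0],"linear":[[0,0,0],[0,0,0],[0,0,0],[0,0,0],[0,0,0]],"angular":[[0,0,0.0375],[0,0,0.0375],[0,0,0.0375],[0,0,0.0375],[0,0,0.0375]]}'
python3 -m crank '{"claw":[0,0,0],"linear":[[0,0,0],[0,0,0],[0,0,0]],"angular":[[0,0,0.03],[0,0,0.03],[0,0,0]]}'
python3 -c "from h import *;read('n8')"
```

```text
time: 10.6
ee_pos: [524.1, 71.7, 147.4]
tool_rot: [3.141, -0.0, 1.398]
contact_force: [-1.4, 2.9, 8.2]
finger_gap: 24.3
time: 10.85
ee_pos: [524.0, 71.7, 147.4]
tool_rot: [-3.142, -0.0, 1.209]
contact_force: [-2.5, 2.2, 8.5]
finger_gap: 24.0
centre 84.3 -55.2 red n 79 yel 69.0 -30.0 needle 1.584 N 10.56 contrast 28.0 yaw 1.213 j6 1.91 M [ 0.61  0.45 -0.04] t 10.9
```

View pics/n8.png

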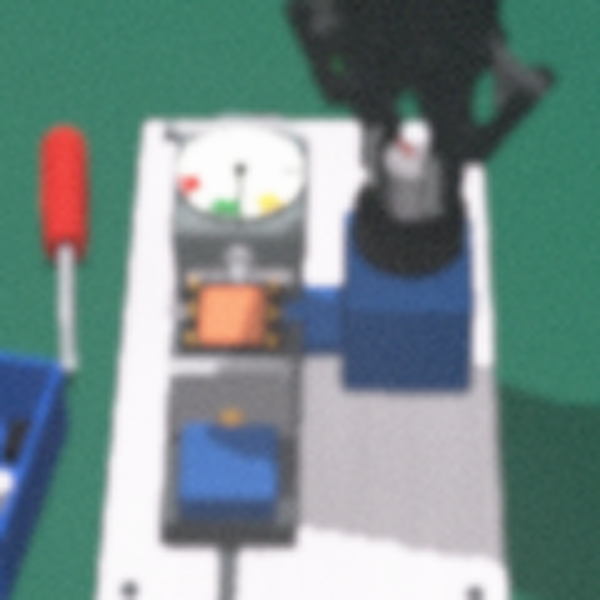

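Needle has just reached the right edge of the green (crop 240,200). About 1.4 N more is needed, which is 0.36 rad.

```bash
python3 -m crank '{"claw":[0,0,0,0,0],"linear":[[0,0,0],[0,0,0],[0,0,0],[0,0,0],[0,0,0]],"angular":[[0,0,0.035],[0,0,0.035],[0,0,0.035],[0,0,0],[0,0,0]]}'
python3 -c "from h import *;read('n9')"
```

```text
time: 11.32
ee_pos: [523.9, 71.8, 147.4]
tool_rot: [-3.141, -0.0, 0.884]
contact_force: [-3.3, 3.5, 8.2]
finger_gap: 24.3
centre 84.3 -55.2 red n 76 yel 69.0 -30.0 needle 1.763 N 11.75 contrast 33.0 yaw 0.885 j6 2.238 M [ 0.71  0.64 -0.07] t 11.3667
```

Good. Release, then lift straight up and back away.

```bash
python3 -m crank '{"claw":[1,1,1,1,1],"linear":[[0,0,0],[0,0,0],[0,0,0],[0,0,0],[0,0,0]],"angular":[[0,0,0],[0,0,0],[0,0,0],[0,0,0],[0,0,0]]}'
python3 -m crank '{"claw":[1,1,1,1,1],"linear":[[0,0,-0.13],[0,0,-0.13],[0,0,-0.13],[0,0,-0.13],[0,0,0]],"angular":[[0,0,0],[0,0,0],[0,0,0],[0,0,0],[0,0,0]]}'
python3 -m crank '{"claw":[1,1,1,1,1],"linear":[[-0.15,0.15,0],[-0.15,0.15,0],[-0.15,0.15,0],[-0.15,0.15,0],[0,0,0]],"angular":[[0,0,0],[0,0,0],[0,0,0],[0,0,0],[0,0,0]]}'
python3 - <<'E'
from h import *
read("n10");p,d=save("top","t9")
a=cv2.resize(p[105:345,130:390],None,fx=2.2,fy=2.2,interpolation=cv2.INTER_CUBIC)[...,::-1];cv2.imwrite("pics/t9z.png",a)
E
```

```text
time: 11.78
ee_pos: [524.1, 71.4, 147.0]
tool_rot: [-3.142, 0.0, 0.885]
contact_force: [-1.2, 0.1, -0.0]
finger_gap: 82.4
time: 12.2
ee_pos: [525.4, 71.5, 228.3]
tool_rot: [3.138, -0.003, 0.885]
contact_force: [-0.5, 0.3, 1.8]
finger_gap: 85.1
time: 12.62
ee_pos: [537.3, -59.4, 224.3]
tool_rot: [3.141, 0.001, 0.882]
contact_force: [0.7, 0.2, -0.4]
finger_gap: 85.4
centre 84.3 -55.2 red n 83 yel 69.5 -32.0 needle 1.681 N 11.21 contrast 38.0 yaw 0.882 j6 2.002 M [0.05 0.04 0.02] t 12.6667
```

View pics/t9z.png

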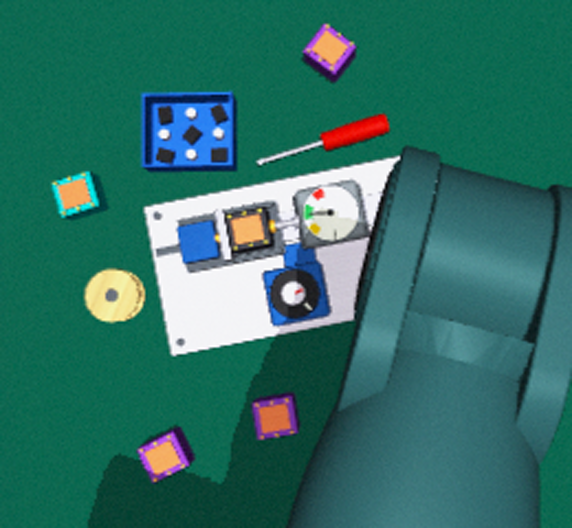

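```bash
python3 -m crank '{"claw":[1,1,1,1,1],"linear":[[0,0,0],[0,0,0],[0,0,0],[0,0,0],[0,0,0]],"angular":[[0,0,0],[0,0,0],[0,0,0],[0,0,0],[0,0,0]]}'
python3 -c "
from h import *
read();read('n11')"
```

```text
time: 13.13
ee_pos: [536.8, -54.6, 225.1]
tool_rot: [3.142, -0.0, 0.886]
contact_force: [1.0, -0.4, -0.7]
finger_gap: 85.6
centre 84.3 -55.2 red n 73 yel 69.75 -32.0 needle 1.719 N 11.46 contrast 47.0 yaw 0.886 j6 2.003 M [-0.   -0.03  0.07] t 13.1833
centre 84.3 -55.2 red n 82 yel 69.5 -32.0 needle 1.718 N 11.45 contrast 45.0 yaw 0.886 j6 2.003 M [0.02 0.03 0.  ] t 13.2333
```

View pics/n11.png

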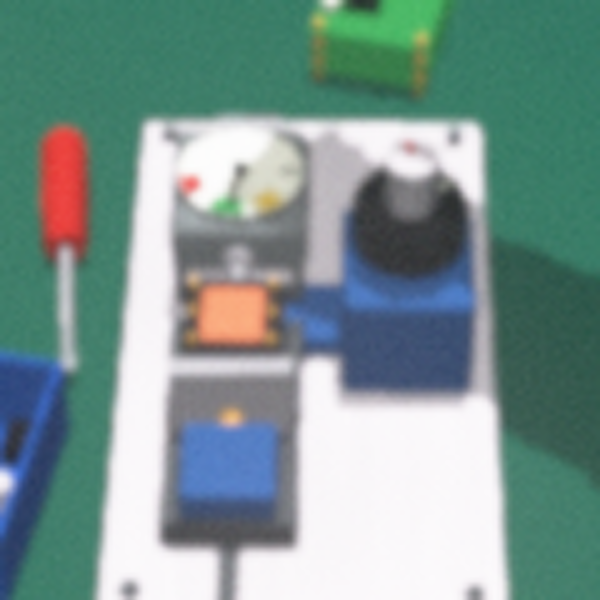

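```bash
python3 -c "from station import r;print(r.finish_job())"
```

```text
the job is handed in; nothing more can be done
None
```

The transformer is preloaded and the job is handed in at about 13 s. The needle sits in the green sector, both knobs are released and the arm is clear.

- **Big knob:** I turned it clockwise until the transformer met the backstop, where the needle began to climb steeply. The last step overshot to about 8.1 N, just past the yellow, so I turned it back about 0.07 rad. After I let go, the needle rested at 6.4 N, in the yellow.
- **Small knob:** I turned it clockwise about 1.4 rad without touching the big one again. The needle read 11.75 N just before release, and no reading came near the red.
- **Last checks:** After release I read 11.2, 11.5 and 11.5 N, all in the green. They are a little below the earlier reading, probably because the arm's shadow fell across half the dial. In the last pictures the spool, bin and screwdriver appear unmoved. The boards were only partly in view, and I did not measure any bystander's position. Forces on the tool stayed under about 20 N at every reading.
- **Wrong move:** While backing away I moved the arm sideways toward -y by mistake. It was well above everything on the bench and touched nothing.

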